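# Lay out the dissecting station round the light base

## Task

Set up the bench for dissecting: stand the white porcelain dish in the middle of the light base, with its knobbed lid squarely on top of it; stand the squat jar centrally behind the light base (the side away from the robot), close up with at most about 2 cm between them; and stand the tall bottle midway between the light base and the open white tub, in line with their centres. Lay the forceps flat on the bench beside the light base, on the side away from the tub, parallel to that side, centred along it and about 3 cm off its edge. Do not tip the bottle or the jar over, and leave the tip rack, the steel cup and the cork where they are.

Things in the scene. Friction and masses are not known exactly. Their poses are not given: they have to be found in the camera images.
- light_base: grey light base, fixed to the bench: flat square block 110 x 110 mm, 25 mm high, with a flush white glass disc 80 mm across in the middle of its top. Origin: centre of its underside. Its own x points away from the robot (its 'behind' side is +x, within 0.15 rad of world x), y to the robot's left, z up.
- tub: open white plastic tub, fixed to the bench: 100 x 100 mm, 50 mm high, walls 4 mm. It stands to the left or the right of the light base, on the light base's own y axis, centres about 245 mm apart, and may be turned a little. Origin: centre of its underside.
- dish: white porcelain dish, round, open: 60 mm outside diameter, 30 mm high, walls 4 mm, about 90 g. Origin: centre of its underside; z up.
- lid: white porcelain lid, lying with its knob up: flat disc 62 mm across, 5 mm thick, with a round knob 16 to 18 mm across in the middle that rises to 22 mm above the lid's underside; about 50 g. It just lies on the dish's rim, with no locating lip. Origin: centre of its underside; z up.
- bottle: tall slim white plastic bottle, closed: 44 mm diameter, 95 mm high, narrower at the neck (full width from 5 to 53 mm up), about 140 g. Origin: centre of its underside; z up.
- jar: squat white plastic jar with a grey screw cap: 48 mm diameter, 50 mm high, straight-sided, the cap as wide as the body, about 80 g. Origin: centre of its underside; z up.
- forceps: steel forceps lying flat, rigid: 133 mm long along their own x, from the joined end at -x (66 mm from the origin) to the tips at +x (67 mm), 9 mm high; about 15 mm wide in the middle, across y, where they are gripped; about 30 g. Origin: midway along them, on the underside; z up.
- tip_rack: orange pipette-tip rack, a loose box 52 x 52 x 45 mm high, to be left where it is. Origin: centre of its underside.
- cup: open steel cup, 52 mm across at the rim, 60 mm high, loose, to be left where it is. Origin: centre of its underside.
- stopper: cork stopper, 36 mm across, 30 mm high, loose, to be left where it is. Origin: centre of its underside.

How it is judged:
By the outcome, as a careful person would: the job done as asked, in the order asked, and still so for the second after the job is handed in, with the robot touching nothing.
It also fails if it takes over 131 s, if anything falls off the work surface, if the arm or the gripper's body presses on something with over 40 N, if the wrist force passes 120 N, or if a joint passes its speed limit or range.

## Robot

A 6-joint arm with a two-finger parallel gripper is mounted at the origin on the work surface. World frame = base frame: x ahead of the robot, y to its left, z up, the work surface at z = 0. Lengths are in mm, angles in rad, forces in N, time in s.
With the tool pointing down it reaches from about 350 to 975 mm from the base axis. Payload 7.1 kg.
Tool frame: the origin (TCP) lies midway between the tips of the shut fingers; the grasp point (between the pads) lies env.hold_point_z behind it (env.hold_point_z is the distance from the TCP to the grasp point, in mm); z points along the fingers, y is the line along which they close (so a half turn about z gives the same grasp; the last joint's range is limited). The gripper opens to 88 mm and grips with 3 to 60 N. Pads are 20 mm wide; open, the fingers measure 115 mm over their backs; the gripper's body (75 mm by 178 mm) begins 61 mm behind the grasp point.
Start: joints at [-1.34, 0.423, 1.63, -0, 1.089, -0.019], TCP at [154.525, -605.58, 222.675] pointing down, gripper open.
Joint ranges: [-3, 3], [-0.9, 2.11], [0.09, 2.58], [-1.31, 4.45], [0.11, 2.69], [-2.54, 2.54]. Speed limits (rad/s): [2.39, 2.39, 3.01, 3.14, 3.14, 3.14].

## Interface

Orientations are given as a unit quaternion [x, y, z, w].
In Python, from station import env gives the robot as it stands. Calls block until the motion is done:
- env.reach(position, orientation): joint-space move of the TCP to a pose.
- env.move_l(position, rot=None, rate=150, f_stop=None): straight line of the TCP; rot=None keeps the orientation; rate is the mean speed in mm/s. With f_stop (N) it stops when the force on the tool has changed by that much, and returns True; else False.
- env.move_joints(angles): joint-space move.
- env.set_gripper(opening): finger opening in mm; the grip force is fixed at half the most; returns when the fingers have stopped.
- env.hold(seconds).
- env.ik(position, orientation): joint angles nearest the present ones, or None.
- env.read_state(): the state.
- env.camera(name): name is "scene" or "top" or "wrist"; returns the picture (384x512x3 uint8, blue, green, red); there is no depth.
- env.camera_params(name): a dict with "fx", "fy", "cx", "cy" (pixels), "pose" (4x4, takes a point from camera to world coordinates); the wrist camera has in their place "tool_from_camera" (4x4, takes a point from camera to tool coordinates, whose origin is the TCP and whose axes are the flange's). Camera axes: x right, y up, looking along -z (the intrinsics and any distortion apply to the point x, -y, -z); pixel columns grow to the right and rows downward; lengths in mm; the calibration is good to about 2 mm. A picture is of the moment at which its call begins: read the wrist's pose just before it. camera_params takes no time and is no camera call.
A pose or a line that the arm cannot do raises env.IKError and nothing moves.
- env.sign_off(): hands the job in; it is judged then, once.
Trained networks look in the newest picture that a camera, given by its name, has taken for a name from the list of things; names that differ only in an ending like _2 or _b are one class to them, and where a whole thing is asked for, a point or a joint stands for the part that bears it (a point fixed in the world has none). Each returns a list of dicts, best first, with "confidence" (0 to 1); they miss things now and then, are a little off and sometimes report something else, mostly with a low value. They report only what shows in the picture. A call takes as long as a camera call.
- env.boxes_of(camera, thing): "xy" ([column, row] in pixels, amid what is visible of it).
- env.trace(camera, thing): "mask" (384x512 bool, what is visible of it) and "xy" ([column, row] in pixels, amid what is visible of it).
- env.pinpoint(camera, thing): "xy" ([column, row] in pixels: a listed point, or the origin of a listed thing).
The state is a dict: "time_s": time; "qpos": joint angles; "dq": joint speeds; "tau": joint torques, N m; "tool_pos": TCP position; "orientation": TCP orientation; "force": force on the tool from outside, world axes, zero at the start; "wrist_torque": the same for the moment, N m; "width": finger opening in mm; "grip_force": force on a finger pad.
Only numpy, scipy, OpenCV 4.12 (cv2) and the standard library are available. Lean on these libraries where they do the work, as an engineer would, in place of code of your own. Each camera call takes 0.05 s, during which the arm holds its last target. There are 200 camera calls.

## Working session

There is one attempt and no reset: what is moved stays moved. The work goes in short steps, each a Python script; the robot and the scene stay as the last script left them, time stands still between calls to the robot, and variables do not carry over. Pictures are saved under pics/ and viewed, at most 14 in all, crops included, and the job is handed in when it is done.

```bash
ls; mkdir -p pics; python3 - <<'E'
from station import env
import cv2,numpy as np
np.set_printoptions(precision=3,suppress=True)
print(env.hold_point_z, env.read_state())
for c in("scene","top","wrist"):
    im=env.camera(c); cv2.imwrite(f"pics/{c}0.png",im); print(c,env.camera_params(c))
    if c!="wrist":
        for t in "light_base tub dish lid bottle jar forceps tip_rack cup stopper".split():
            print(t,[(np.round(d["xy"],1).tolist(),round(d["confidence"],2)) for d in env.pinpoint(c,t)[:3]],[(np.round(d["xy"],1).tolist(),round(d["confidence"],2)) for d in env.boxes_of(c,t)[:3]])
E
```

```text
pics
station.py
18.700000000000003 {'time_s': 0.0, 'qpos': array([-1.34 ,  0.424,  1.631, -0.   ,  1.089, -0.019]), 'dq': array([ 0.001,  0.   , -0.001, -0.003,  0.001,  0.001]), 'tau': array([ -0.003, -54.464, -27.367,   0.064,   0.023,  -0.   ]), 'tool_pos': array([ 154.398, -605.054,  221.892]), 'orientation': array([ 0.992,  0.125, -0.   , -0.001]), 'force': array([-0.693,  0.058, -0.281]), 'wrist_torque': array([-0.001,  0.025,  0.043]), 'grip_force': 0.0, 'width': 88.22656598858941}
scene {'fx': 413.79414079749773, 'fy': 413.79414079749773, 'cx': 257.1848415259421, 'cy': 197.16148600179102, 'pose': array([[  -0.304,   -0.665,    0.682, 1192.695],
       [   0.952,   -0.228,    0.203,  185.365],
       [   0.02 ,    0.711,    0.703,  712.538],
       [   0.   ,    0.   ,    0.   ,    1.   ]])}
light_base [([319.4, 203.2], 0.92), ([261.9, 231.7], 0.15)] [([320.7, 199.1], 0.65), ([408.1, 191.1], 0.24)]
tub [([224.6, 183.2], 0.6)] [([223.4, 172.5], 0.91)]
dish [([122.3, 190.7], 0.66), ([223.1, 183.4], 0.41)] [([122.3, 186.7], 0.63)]
lid [([408.4, 225.8], 0.96)] [([407.4, 225.8], 0.
[... 1012 characters left out ...]
1], 0.92), ([141.3, 170.6], 0.55)] [([135.7, 215.5], 0.76)]
bottle [([377.1, 238.0], 0.58)] [([382.8, 235.8], 0.7)]
jar [([140.2, 173.7], 0.7)] [([136.7, 172.6], 0.83)]
forceps [([245.0, 137.0], 0.55)] []
tip_rack [([140.9, 247.3], 0.63)] [([139.9, 245.4], 0.64)]
cup [([368.5, 203.2], 0.91)] [([372.7, 200.5], 0.66)]
stopper [([250.7, 171.1], 0.65)] [([247.9, 171.5], 0.6)]
wrist {'fx': 327.4528426595699, 'fy': 327.4528426595699, 'cx': 257.3729646089224, 'cy': 192.71500609468637, 'tool_from_camera': array([[  -0.   ,    0.959,    0.282,   77.64 ],
       [   1.   ,    0.   ,   -0.   ,   -0.217],
       [  -0.   ,    0.282,   -0.959, -161.902],
       [   0.   ,    0.   ,    0.   ,    1.   ]])}
```

View pics/top0.png

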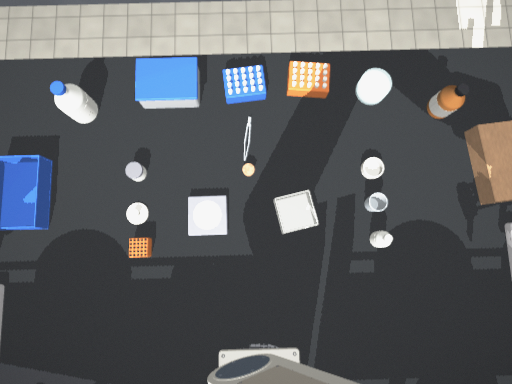

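View pics/scene0.png

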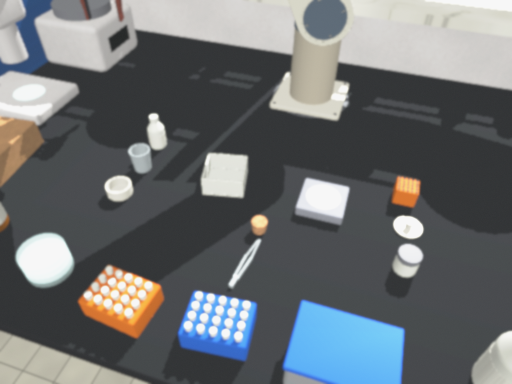

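The top view has the base at (207,215), with the tub to its right (world −y) at (296,212). Jar, lid and rack are in the left column, dish, cup and bottle in the right, and the forceps are at (247,138) with the cork just below them. The scene view agrees. Next I'll triangulate and refine with the wrist camera.

```bash
cat > h.py <<'E'
from station import env
import numpy as np, cv2
from scipy.spatial.transform import Rotation as R
from scipy.optimize import least_squares
np.set_printoptions(precision=2,suppress=True)
def cam(name):
    p=env.camera_params(name)
    if name=="wrist":
        s=env.read_state(); T=np.eye(4); T[:3,:3]=R.from_quat(s["orientation"]).as_matrix(); T[:3,3]=s["tool_pos"]
        P=T@p["tool_from_camera"]
    else: P=p["pose"]
    return (P,p["fx"],p["fy"],p["cx"],p["cy"])
def ray(c,uv):
    P,fx,fy,cx,cy=c; uv=np.atleast_2d(uv)
    d=np.c_[(uv[:,0]-cx)/fx,-(uv[:,1]-cy)/fy,-np.ones(len(uv))]
    return P[:3,3],d@P[:3,:3].T
def proj(c,X):
    P,fx,fy,cx,cy=c; q=(np.atleast_2d(X)-P[:3,3])@P[:3,:3]
    return np.c_[cx-fx*q[:,0]/q[:,2], cy+fy*q[:,1]/q[:,2]]
def onz(c,uv,z):
    o,d=ray(c,uv); return o+d*((z-o[2])/d[:,2])[:,None]
def tri(obs):
    A=np.zeros((3,3));b=np.zeros(3)
    for c,uv in obs:
        o,d=ray(c,uv);d=d[0]/np.linalg.norm(d[0]);M=np.eye(3)-np.outer(d,d);A+=M;b+=M@o
    return np.linalg.solve(A,b)
def down(yaw):  # tool x at angle yaw from world x, z down
    return (R.from_euler("z",yaw)*R.from_quat([1,0,0,0])).as_quat()
E
python3 - <<'E'
from h import *
import pickle
cs,ct=cam("scene"),cam("top")
for t in "light_base tub dish lid bottle jar forceps tip_rack cup stopper".split():
    try:
        a=env.pinpoint("scene",t)[0]["xy"];b=env.pinpoint("top",t)[0]["xy"]; print(t,tri([(cs,a),(ct,b)]),onz(ct,b,0)[0])
    except IndexError: print(t,"miss")
views={}
names="light_base tub dish lid bottle jar forceps tip_rack cup stopper".split()
for k,(x,y) in {"R1":(480,-240),"R2":(420,-160),"L1":(400,100),"L2":(480,200)}.items():
    env.reach([x,y,240],down(0)); env.hold(.2)
    c=cam("wrist"); im=env.camera("wrist"); cv2.imwrite(f"pics/{k}.png",im)
    v={"c":c}
    for t in names:
        v[t]=(env.pinpoint("wrist",t)[:2],env.trace("wrist",t)[:2])
        for d in v[t][0]: print(k,t,d["xy"],round(d["confidence"],2),onz(c,d["xy"],0)[0][:2])
    views[k]=v
pickle.dump(views,open("v.pkl","wb")); print(env.read_state()["time_s"])
E
```

```text
light_base [472.52 132.64   1.29] [472.04 136.34   0.  ]
tub [ 470.23 -120.38  -10.11] [ 470.07 -121.68    0.  ]
dish [ 600.09 -327.91   15.13] [ 602.22 -330.34    0.  ]
lid [480.24 338.03   2.17] [480.5  337.54   0.  ]
bottle [ 396.06 -347.17    1.09] [ 396.16 -347.76    0.  ]
jar [603.62 336.62  -9.7 ] [601.67 330.32   0.  ]
forceps [702.45  16.27  10.44] [704.36  20.88   0.  ]
tip_rack [388.57 320.59  10.5 ] [388.62 324.36   0.  ]
cup [ 496.74 -331.8     0.84] [ 496.42 -330.97    0.  ]
stopper [600.84  14.14  -9.78] [600.48   6.81   0.  ]
R1 tub [157.7, 161.1] 0.97 [ 480.39 -116.56]
R1 dish [344.2, 56.4] 0.6 [ 601.05 -339.59]
R1 bottle [334.4, 223.8] 0.59 [ 396.49 -341.76]
R1 cup [335.5, 152.1] 0.72 [ 491.37 -336.93]
R1 stopper [35.3, 57.0] 0.7 [600.8   12.48]
R2 tub [218.5, 114.4] 0.56 [ 478.11 -114.2 ]
R2 lid [218.4, 114.6] 0.5 [ 477.88 -114.07]
R2 bottle [400.1, 180.1] 0.75 [ 396.98 -341.29]
R2 jar [401.0, 179.5] 0.52 [ 397.76 -342.34]
R2 cup [405.2, 101.8] 0.73 [ 492.49 -335.68]
L1 light_base [230.0, 98.8] 0.8 [475.44 131.41]
L1 tub [438.4, 96.7] 0.78 [ 477.35 -114.15]
L1 lid [54.6, 89.0] 0.81 [486.86 336.34]
L1 tip_rack [81.4, 169.1] 0.93 [391.17 319.65]
L2 light_base [309.8, 163.4] 0.84 [476.81 133.85]
L2 tub [509.6, 162.1] 0.69 [ 478.19 -115.03]
L2 lid [146.8, 153.0] 0.76 [490.07 335.77]
L2 jar [137.4, 57.0] 0.62 [600.24 335.89]
L2 tip_rack [166.4, 230.7] 0.59 [386.48 319.78]
L2 stopper [418.5, 53.9] 0.83 [603.24  15.74]
12.0083
```

```bash
python3 - <<'E'
from h import *
import pickle
v=pickle.load(open("v.pkl","rb"))
out=[]
for k in("L2","R1"):
    im=cv2.imread(f"pics/{k}.png")
    for t in v[k]:
        if t=="c":continue
        for d in v[k][t][1][:1]:
            if d["confidence"]<.3: continue
            cs,_=cv2.findContours(d["mask"].astype(np.uint8),0,1); cv2.drawContours(im,cs,-1,(0,0,255),1)
            cv2.putText(im,t,tuple(int(a) for a in d["xy"]),0,.35,(0,255,0),1)
            print(k,t,round(d["confidence"],2),d["mask"].sum())
    out.append(im)
cv2.imwrite("pics/LR.png",cv2.resize(np.vstack(out),(780,1170))[:0] if 0 else cv2.resize(np.hstack(out),(800,300)))
cv2.imwrite("pics/L2m.png",cv2.resize(out[0],(800,600)));cv2.imwrite("pics/R1m.png",cv2.resize(out[1],(800,600)))
E
```

```text
L2 light_base 0.93 8511
L2 tub 0.74 3886
L2 lid 0.87 2011
L2 bottle 0.53 3953
L2 tip_rack 0.77 1374
L2 stopper 0.66 1201
R1 light_base 0.55 229
R1 tub 0.79 8986
R1 dish 0.67 224
R1 bottle 0.91 784
R1 forceps 0.66 253
R1 cup 0.81 2106
R1 stopper 0.62 1356
```

View pics/L2m.png

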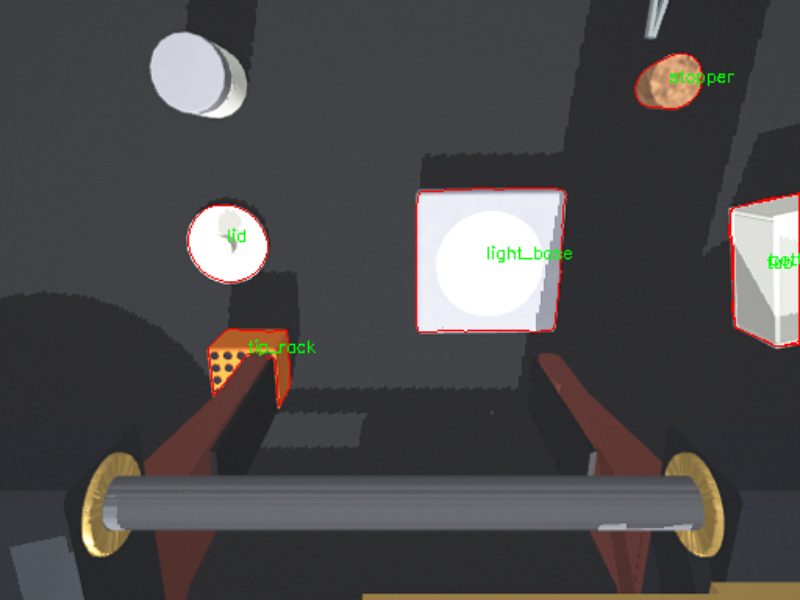

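View pics/R1m.png

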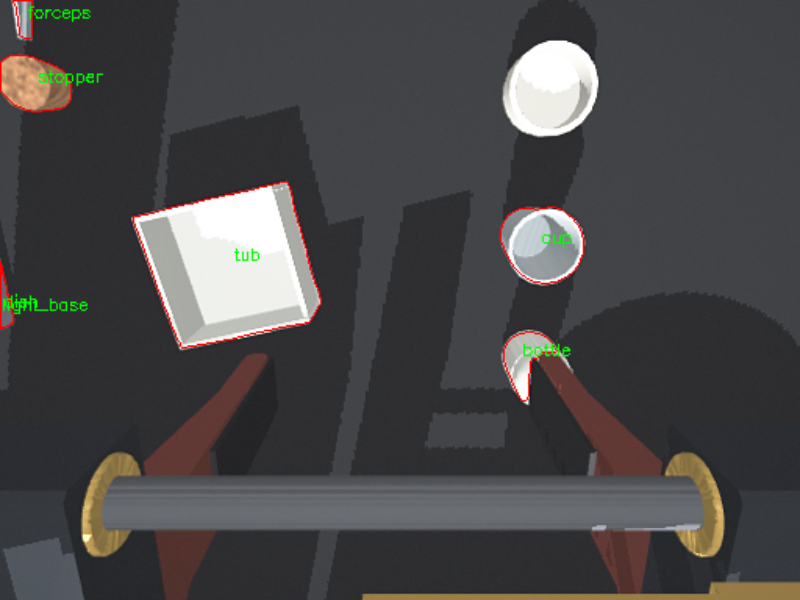

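Masks hug the outlines: the base spans about (417–565,190–332) in L2 and the tub (133–320,182–348) in R1, but the fingers hide the lower image. I'll take closer views with each object near the top of the frame and fit silhouettes with the height left free.

```bash
cat >> h.py <<'E'
def pts(kind,dims,h):
    if kind=="box":
        a,b=dims; return np.array([[sx*a/2,sy*b/2,z] for sx in(-1,1) for sy in(-1,1) for z in(0,h)])
    th=np.linspace(0,2*np.pi,48,endpoint=False)
    return np.vstack([np.c_[r*np.cos(th),r*np.sin(th),np.full(48,f*h)] for r,f in dims])
def fit(obs,kind,dims,x0,h0,z0=0,freeh=True,zbase=False):
    """obs: [(cam,mask)]; fits x,y,(yaw),(h) of a hull model to mask contours. Returns params,rms px"""
    C=[]
    for c,m in obs:
        cs,_=cv2.findContours(m.astype(np.uint8),cv2.RETR_EXTERNAL,cv2.CHAIN_APPROX_NONE)
        k=max(cs,key=cv2.contourArea).reshape(-1,2).astype(float)
        ok=(k[:,0]>3)&(k[:,0]<508)&(k[:,1]>3)&(k[:,1]<380); C.append((c,k[ok][::2]))
    def res(p):
        X=pts(kind,dims,p[3] if freeh else h0); cy,sy=np.cos(p[2]),np.sin(p[2])
        X=np.c_[p[0]+cy*X[:,0]-sy*X[:,1],p[1]+sy*X[:,0]+cy*X[:,1],z0+X[:,2]]
        r=[]
        for c,k in C:
            H=cv2.convexHull(proj(c,X).astype(np.float32))
            r+=[cv2.pointPolygonTest(H,(float(a),float(b)),True)-.5 for a,b in k]
        r=np.array(r)
        return np.r_[r, 0.01*(p[2]) if kind!="box" else 0]
    s=least_squares(res,[x0[0],x0[1],0.0,h0],loss="soft_l1",diff_step=1e-4,x_scale=[1,1,.02,1])
    return s.x,np.sqrt(np.mean(res(s.x)**2))
M={"light_base":("box",(110,110),25),"tub":("box",(100,100),50),"dish":("cyl",((30,0),(30,1)),30),
"lid":("cyl",((31,0),(31,1)),5),"bottle":("cyl",((22,.05),(22,.56),(10,1)),95),"jar":("cyl",((24,0),(24,1)),50),
"cup":("cyl",((22,0),(26,1)),60),"tip_rack":("box",(52,52),45),"stopper":("cyl",((18,0),(18,1)),30)}
E
python3 - <<'E'
from h import *
import pickle
V={}
for k,(x,y,z,ts) in {"F":(530,190,200,["light_base","lid"]),"E":(570,320,200,["jar","lid"]),"D":(640,280,200,["jar","lid"]),
  "G":(700,60,200,["forceps","stopper"]),"H":(740,0,230,["forceps","stopper"]),"A":(620,-300,200,["dish","cup"]),"B":(570,-350,230,["dish","cup","bottle"]),"C":(450,-300,220,["bottle","cup","tub"])}.items():
    env.reach([x,y,z],down(0)); env.hold(.15)
    c=cam("wrist"); im=env.camera("wrist"); cv2.imwrite(f"pics/{k}.png",im)
    V[k]={"c":c,**{t:env.trace("wrist",t) for t in ts}}
V.update({k:{"c":v["c"],**{t:v[t][1] for t in v if t!="c"}} for k,v in pickle.load(open("v.pkl","rb")).items()})
pickle.dump(V,open("V.pkl","wb"))
g={"light_base":(475,132),"tub":(478,-115),"dish":(600,-335),"lid":(485,336),"bottle":(396,-342),"jar":(601,335),"cup":(492,-336),"stopper":(601,14)}
for t,x0 in g.items():
    O=[]
    for k,v in V.items():
        for d in v.get(t,[])[:2]:
            if d["confidence"]>.3 and d["mask"].sum()>300 and np.linalg.norm(onz(v["c"],d["xy"],M[t][2]/2)[0][:2]-x0)<40: O.append((k,v["c"],d["mask"])); break
    for k,c,m in O: print(t,k,*fit([(c,m)],M[t][0],M[t][1],x0,M[t][2],freeh=False))
    if len(O)>1: print(t,"ALL",*fit([o[1:] for o in O],M[t][0],M[t][1],x0,M[t][2]))
print(env.read_state()["time_s"])
E
```

```text
light_base F [475.4  134.95   0.    25.  ] 4.970433849901817
light_base R2 [475.82 135.86   0.    25.  ] 0.8199197097295338
light_base L1 [474.94 133.5    0.01  25.  ] 0.6330992464704777
light_base L2 [475.52 134.71   0.01  25.  ] 0.9209877197989077
light_base ALL [474.92 134.19   0.01  19.95] 2.519013143246617
tub C [ 476.5  -114.63    0.22   50.  ] 0.4986288868325949
tub R1 [ 476.71 -114.39    0.22   50.  ] 0.39381112008326374
tub R2 [ 476.32 -114.26    0.22   50.  ] 0.40068015676291774
tub L1 [ 476.36 -113.43    0.22   50.  ] 0.48743103500494467
tub ALL [ 476.46 -114.24    0.22   49.72] 0.5028024214289607
dish A [ 598.   -342.35   -0.15   30.  ] 0.8366444220172478
dish B [ 598.27 -342.9     0.     30.  ] 0.5607947896633255
dish R1 [ 598.17 -342.93   -0.25   30.  ] 0.6000318647971612
dish R2 [ 599.46 -344.12    0.11   30.  ] 0.6634379173520838
dish ALL [ 598.25 -343.06   -0.02   27.58] 0.7265912494381723
lid F [487.31 336.25   0.02   5.  ] 0.7319884861487495
lid E [487.4  336.57  -0.     5.  ] 0.4560162520594885
lid D [488.34 336.34  -0.96   5.  ] 2.2750070243988327
lid L1 [487.28 
[... 595 characters left out ...]
  -0.     60.  ] 4.674987823804735
cup B [ 495.07 -337.42   -0.07   60.  ] 1.0310835417585813
cup C [ 495.31 -337.8     0.     60.  ] 0.3862968313814501
cup R1 [ 495.12 -337.98    0.     60.  ] 0.7709993431387041
cup R2 [ 495.01 -337.49    0.03   60.  ] 1.4247472819241758
cup ALL [ 494.75 -338.37    0.01   55.74] 2.1214705338186635
stopper G [601.8   14.35  -0.    30.  ] 1.9430431146531686
stopper H [601.05  15.07   0.01  30.  ] 1.7039978580513322
stopper R1 [602.79  18.68   0.1   30.  ] 1.0735407055793673
stopper R2 [605.68  17.86  -0.07  30.  ] 0.5180120061152139
stopper L2 [602.06  14.09  -0.05  30.  ] 1.6912821212749312
stopper ALL [602.36  14.46  -0.05  27.41] 1.9306515000009878
19.4333
```

```bash
python3 - <<'E'
from h import *
import pickle
V=pickle.load(open("V.pkl","rb"))
L=[(V[k]["c"],V[k]["light_base"][0]["mask"]) for k in("L1","L2")]
p,r=fit(L,"box",(110,110),(475,134),25); print("base",p,p[2],r)
for k in "GH":
    for d in V[k]["forceps"]:
        m=d["mask"].astype(np.uint8); ys,xs=np.nonzero(m); X=onz(V[k]["c"],np.c_[xs,ys],5)[:,:2]
        rc=cv2.minAreaRect(X.astype(np.float32)); w,v=np.linalg.eigh(np.cov(X.T)); a=v[:,1]; s=(X-X.mean(0))@a; n=(X-X.mean(0))@v[:,0]
        print(k,d["confidence"],rc,"axis",np.arctan2(a[1],a[0]),"mid",X.mean(0)+a*(s.max()+s.min())/2,np.ptp(s),np.ptp(n))
        print(" width profile",[(round(b),round(float(np.ptp(n[abs(s-b)<4])),1),round(float(n[abs(s-b)<4].mean()),1)) for b in np.arange(-60,61,12) if (abs(s-b)<4).sum()>3])
im=np.hstack([cv2.imread("pics/G.png"),cv2.imread("pics/H.png")])[:250]; cv2.imwrite("pics/GH.png",cv2.resize(im,(800,195)))
E
```

```text
base [475.08 133.94   0.    20.41] 0.00017057784469836412 0.4991750900205462
G 0.83 ((699.0870971679688, 16.00124168395996), (17.79851531982422, 133.2891845703125), 82.85693359375) axis 3.009910392461819 mid [699.06  15.78] 133.3213614604172 17.83107752456864
 width profile [(-60, 8.6, -0.0), (-48, 10.7, 0.0), (-36, 13.5, -0.0), (-24, 15.1, -0.0), (-12, 17.2, -0.1), (0, 17.2, -0.4), (12, 17.2, -0.6), (24, 16.2, 2.1), (36, 14.3, 0.4), (48, 12.5, -0.1), (60, 10.5, -0.6)]
H 0.73 ((699.99072265625, 16.114883422851562), (14.903573989868164, 133.8861846923828), 81.378173828125) axis 2.9943445299936813 mid [700.01  16.28] 133.8828376460272 14.906569372568509
 width profile [(-48, 8.3, -0.1), (-36, 7.9, -0.0), (-24, 10.2, 0.5), (-12, 12.3, 0.3), (0, 12.9, 0.1), (12, 13.7, -0.2), (24, 14.5, -1.1), (36, 2.1, -5.4), (48, 9.4, 0.1), (60, 1.6, 4.4)]
H 0.6 ((609.7986450195312, 323.5628967285156), (28.33727264404297, 37.62307357788086), 77.48137664794922) axis 2.985770892487536 mid [610.66 325.13] 36.996356239018255 29.465300466319597
 width profile [(-12, 25.5, -0.7), (0, 28.5, 1.6), (12, 28.7, -0.2)]
```

View pics/GH.png

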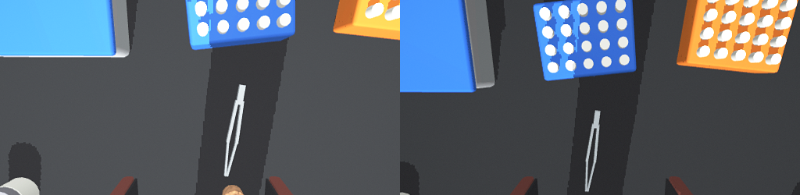

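G and H show the forceps lying clear at about (700,16). The joined end points away from the robot and the tips end just short of the cork. Dish comes first.

```bash
cat >> h.py <<'E'
B=np.array([475.2,134.0]); TUB=np.array([476.45,-114.3]); YB=.004
def pick(x,y,z,yaw,open_,close,safe=150):
    q=down(yaw)
    env.set_gripper(open_) if abs(env.read_state()["width"]-open_)>2 else None
    env.reach([x,y,safe],q); 
    hit=env.move_l([x,y,z],rate=150,f_stop=15); s=env.read_state()
    if hit: print("HIT at",s["tool_pos"],s["force"])
    env.set_gripper(close); s=env.read_state(); print("gripped",s["width"],s["grip_force"],s["tool_pos"],s["time_s"])
    return hit
def place(x,y,z,yaw,rel,safe=150,up=150):
    p=env.read_state()["tool_pos"]; env.move_l([p[0],p[1],safe],rate=200)
    env.reach([x,y,safe],down(yaw))
    s=env.read_state(); print("carried width",s["width"],s["grip_force"])
    env.move_l([x,y,z+6],rate=150); hit=env.move_l([x,y,z-4],rate=30,f_stop=4)
    s=env.read_state(); print("down",hit,s["tool_pos"],s["force"])
    env.set_gripper(rel); env.move_l([s["tool_pos"][0],s["tool_pos"][1],up],rate=200); print("t",env.read_state()["time_s"])
E
python3 - <<'E'
from h import *
print(env.read_state()["time_s"])
if not pick(598.2,-342.8,4,0,88,0):
    place(*B,29,0,86)
E
```

```text
19.4333
gripped 59.84202909399384 30.000580111518502 [ 598.38 -342.88    4.38] 21.8333
carried width 59.54754943112268 29.99981719069183
down True [476.07 134.22  28.76] [ 0.26  0.37 -0.33]
t 27.0917
```

```bash
python3 - <<'E'
from h import *
O={}
for (x,y) in ((530,100),(500,220)):
    env.reach([x,y,230],down(0)); env.hold(.15); c=cam("wrist"); cv2.imwrite(f"pics/dish{x}.png",env.camera("wrist"))
    for t,x0,z0,n in (("dish",B,24.5,1),("light_base",B,0,0),("lid",(487.2,336.8),0,0)):
        for d in env.trace("wrist",t)[:2]:
            p=fit([(c,d["mask"])],*M[t][:2],x0,M[t][2],z0=z0,freeh=False); print(t,round(d["confidence"],2),p)
im=np.hstack([cv2.imread("pics/dish530.png"),cv2.imread("pics/dish500.png")]); cv2.imwrite("pics/dd.png",cv2.resize(im,(800,300)))
E
```

```text
dish 0.94 (array([475.55, 134.24,  -0.  ,  30.  ]), np.float64(0.8589482452583167))
light_base 0.84 (array([475.55, 133.54,  -0.  ,  25.  ]), np.float64(0.9908587609474021))
lid 0.75 (array([486.9 , 336.21,   0.  ,   5.  ]), np.float64(0.6603914280722001))
lid 0.42 (array([461.35, 138.24,  -1.9 ,   5.  ]), np.float64(3.7172564299106243))
dish 0.58 (array([475.53, 133.9 ,   0.  ,  30.  ]), np.float64(0.7892659286977424))
light_base 0.64 (array([475.49, 134.39,   0.  ,  25.  ]), np.float64(1.660314625856555))
lid 0.97 (array([487.54, 336.72,   0.  ,   5.  ]), np.float64(0.6711905685915638))
```

View pics/dd.png

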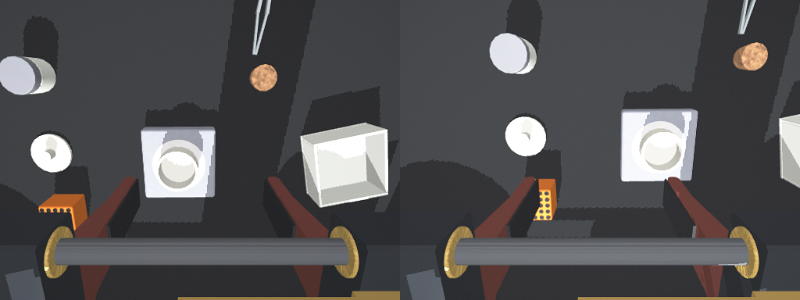

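The dish sits within 1 mm of the base centre, at (178,170) on the disc in the left picture. Now the lid and the jar.

```bash
python3 - <<'E'
from h import *
if pick(487.3,336.6,8,0,45,0,safe=120): raise SystemExit
place(475.5,134.1,63,0,40,safe=150)
for (x,y) in ((550,100),(540,220)):
    env.reach([x,y,230],down(0)); env.hold(.15); c=cam("wrist"); cv2.imwrite(f"pics/lid{x}.png",env.camera("wrist"))
    for t,z0 in (("lid",54.5),("dish",24.5),("jar",0)):
        for d in env.trace("wrist",t)[:2]:
            print(t,round(d["confidence"],2),*fit([(c,d["mask"])],*M[t][:2],B if t!="jar" else (605,336),M[t][2],z0=z0,freeh=False))
im=np.hstack([cv2.imread("pics/lid550.png")[100:300,100:400],cv2.imread("pics/lid540.png")[100:300,200:500]]); cv2.imwrite("pics/ll.png",cv2.resize(im,(800,266)))
E
```

```text
gripped 15.878816262707078 30.000801980495453 [487.47 336.74   8.38] 31.7833
carried width 15.922287205751049 29.99998301267624
down True [476.07 134.37  62.62] [-0.22 -0.   -0.56]
t 35.625
lid 0.72 [476.21 133.18   0.03   5.  ] 7.145234484414024
dish 0.85 [472.3  134.77  -0.04  30.  ] 2.4935081447153413
dish 0.51 [470.28 133.82  -0.03  30.  ] 7.3223318491065115
jar 0.95 [605.17 335.73  -0.37  50.  ] 0.5616519307875146
lid 0.77 [476.44 133.32  -0.01   5.  ] 2.642386096101473
lid 0.54 [461.28 325.85  -0.27   5.  ] 5.44270809053694
dish 0.52 [472.71 132.65  -0.01  30.  ] 2.9196728149733193
jar 0.83 [605.16 335.39   0.01  50.  ] 0.5252117175373907
jar 0.45 [471.56 131.67 -13.15  50.  ] 3.362774251588418
```

View pics/ll.png

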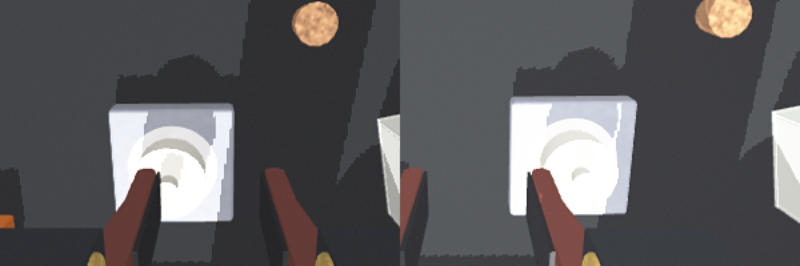

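Lid seated on the dish, visible as the white disc at about (170,175), within about 1 mm of centre. Jar and bottle next.

```bash
python3 - <<'E'
from h import *
if pick(605.2,335.6,8,0,86,0,safe=130): raise SystemExit
place(564,134.3,8.5,0,75,safe=160,up=170)
if pick(394.5,-345,24,0,80,0,safe=190): raise SystemExit
m=(B+TUB)/2
place(*m,24.5,np.pi/2,75,safe=200,up=210)
E
```

```text
gripped 47.757554741267356 30.000368339242414 [605.23 335.62   8.12] 40.6167
carried width 47.73413757441255 29.999955764506012
down True [564.97 134.5    7.64] [-0.71 -0.14  3.24]
t 45.3833
gripped 43.42732972277845 30.000329471658915 [ 394.55 -345.     24.16] 49.475
carried width 43.78028924099378 29.999569156207144
down True [476.81   9.86  23.72] [ 1.54 -0.21  0.57]
t 55.225
```

```bash
python3 - <<'E'
from h import *
if pick(699.5,16,3,-.137,32,0,safe=120): raise SystemExit
place(475.2,223.5,3.5,YB,24,safe=180,up=180)
for i,(x,y) in enumerate(((560,180),(590,110),(560,60),(620,60))):
    env.reach([x,y,300],down(0)); env.hold(.15); c=cam("wrist"); cv2.imwrite(f"pics/fin{i}.png",env.camera("wrist"))
    for t,z0,x0 in (("light_base",0,B),("lid",54.5,B),("jar",0,(564,134)),("bottle",0,(476,10)),("tub",0,TUB),("stopper",0,(602,14))):
        for d in env.trace("wrist",t)[:1]:
            p,r=fit([(c,d["mask"])],*M[t][:2],x0,M[t][2],z0=z0,freeh=False); print(i,t,round(d["confidence"],2),p[:3],round(r,2))
    for d in env.trace("wrist","forceps")[:1]:
        ys,xs=np.nonzero(d["mask"]); rc=cv2.minAreaRect(onz(c,np.c_[xs,ys],5)[:,:2].astype(np.float32)); print(i,"forceps",d["confidence"],rc)
print(env.read_state()["time_s"])
cv2.imwrite("pics/scene1.png",env.camera("scene")); cv2.imwrite("pics/f2.png",cv2.resize(np.hstack([cv2.imread("pics/fin0.png"),cv2.imread("pics/fin2.png")]),(800,300)))
E
```

```text
gripped 15.108804514191382 29.96000647544861 [700.05  15.98   3.8 ] 58.9167
carried width 14.721846808589161 29.966647624969482
down True [475.91 223.83   3.13] [-0.69 -0.07  0.34]
t 64.1167
0 light_base 0.84 [475.11 134.72   0.  ] 9.75
0 lid 0.55 [476.31 133.85  -0.03] 6.28
0 jar 0.81 [564.72 134.72  -0.01] 0.44
0 bottle 0.63 [476.78   9.35  -0.01] 0.55
0 tub 0.93 [ 476.68 -114.19    0.2 ] 0.66
0 forceps 0.86 ((496.0536804199219, 223.88330078125), (14.81597900390625, 88.17695617675781), 88.27886962890625)
1 light_base 0.95 [474.42 133.01   0.01] 9.64
1 lid 0.98 [475.72 132.52   0.02] 6.38
1 jar 0.74 [564.92 134.54   0.  ] 0.6
1 bottle 0.72 [477.18   9.48   0.02] 0.62
1 tub 0.66 [ 476.83 -113.7     0.21] 1.87
1 stopper 0.93 [602.13  14.85   0.  ] 1.74
1 forceps 0.74 ((476.0548095703125, 224.25827026367188), (15.10323715209961, 131.00987243652344), 86.56827545166016)
2 light_base 0.84 [475.16 133.28   0.  ] 9.35
2 lid 0.69 [476.06 135.16   0.01] 1.9
2 jar 0.64 [564.78 134.62  -0.4 ] 0.41
2 bottle 0.64 [478.2    9.44   0.08] 4.08
2 tub 0.88 [ 476.49 -113.99    0.22] 0.57
2 stopper 0.92 [601.94  13.55  -0.06] 0.88
2 forceps 0.97 ((475.6338195800781, 223.2714080810547), (18.656885147094727, 133.09071350097656), 88.80622100830078)
3 light_base 0.67 [469.83 134.12  -0.02] 7.92
3 lid 0.72 [475.22 131.9    0.  ] 7.33
3 jar 0.83 [565.19 134.45   0.06] 0.53
3 bottle 0.39 [476.54   9.41   0.  ] 1.65
3 tub 0.81 [ 477.62 -113.91    0.25] 8.74
3 stopper 0.96 [601.23  14.42   0.  ] 1.18
3 forceps 0.84 ((489.9424743652344, 222.84463500976562), (18.92281150817871, 107.0636978149414), 88.01509094238281)
68.0667
```

View pics/f2.png

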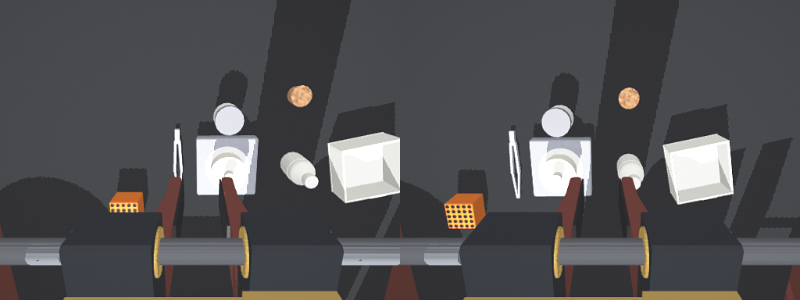

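View pics/scene1.png

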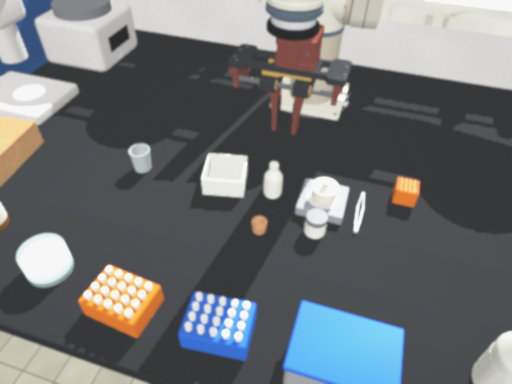

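Everything stands in place: jar, bottle at (273,182), forceps at (360,212) and the lidded dish at (322,190) in the scene view. The fingers overlapped the lid, so I'll take one unobstructed look at it.

```bash
python3 - <<'E'
from h import *
ims=[]
for (x,y) in ((410,134),(425,60)):
    env.reach([x,y,240],down(0)); env.hold(.15); c=cam("wrist"); im=env.camera("wrist"); 
    u,v=proj(c,[*B,50])[0].astype(int); ims.append(cv2.resize(im[max(v-70,0):max(v-70,0)+140,u-70:u+70],(400,400)))
    for t,z0 in (("lid",54.5),("light_base",0)):
        for d in env.trace("wrist",t)[:1]: p,r=fit([(c,d["mask"])],*M[t][:2],B,M[t][2],z0=z0,freeh=False); print(t,d["confidence"],p[:3],r)
cv2.imwrite("pics/lidchk.png",np.hstack(ims)); print(env.read_state()["time_s"])
E
```

```text
lid 0.93 [475.77 134.56  -0.  ] 0.44718425244104215
light_base 0.68 [475.17 133.85   0.  ] 0.6213406267661744
lid 0.9 [475.56 134.73  -0.  ] 0.43705974844393314
light_base 0.65 [475.05 133.29   0.  ] 0.7936866610444857
70.0333
```

View pics/lidchk.png

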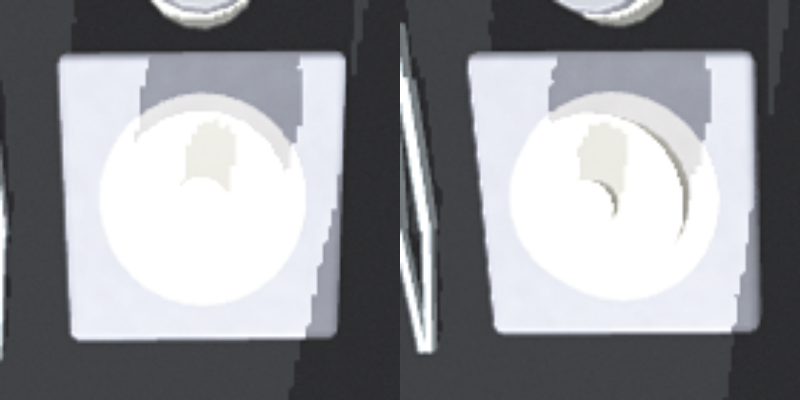

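The crop shows the lid flat and centred over the disc, knob at about (205,205) on the left, and the fit has it within about 1 mm of the base centre. I'm handing in.

```bash
python3 -c "
from station import env
print(env.sign_off())"
```

```text
the job is handed in; nothing more can be done
None
```

The job is handed in at about 70 s: dish, lid, jar, bottle and forceps were placed in that order and measured within about 2 mm of their targets; I left the tip rack, steel cup and cork alone, and sign-off returned no verdict.

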